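# Open the pearl pots and peg their lids in order

## Robot

A 6-joint arm with a two-finger parallel gripper is mounted at the origin on a cart in front of the work surface, level with it; the furniture and walls round the work are solid. World frame = base frame: x ahead of the robot, y to its left, z up, the work surface at z = 0. Lengths are in mm, angles in rad, forces in N, time in s.
With the tool pointing down it reaches from about 375 to 900 mm from the base axis. Payload 3.1 kg.
Tool frame: the origin (TCP) lies at the very end of the fingers, on their centre line; the grasp point (between the pads) lies 19 mm behind it; z points along the fingers, y is the line along which they close (so a half turn about z gives the same grasp; the last joint's range is limited). The gripper opens to 85 mm and grips with 20 to 120 N. Pads are 22 mm wide; open, the fingers measure 114 mm over their backs; the gripper's body (76 mm by 85 mm) begins 54 mm behind the grasp point. The pads swing forward as they close: fully open they stand 13 mm farther back than shut.
Start: joints at [-1.393, 0.527, 1.433, -0, 1.181, -0.178], TCP at [218.32, -585.605, 231.31] pointing down, gripper open.
Joint ranges: [-3.08, 3.08], [-0.75, 2.2], [0.22, 2.44], [-1.43, 4.57], [0, 2.65], [-2.85, 2.85]. Speed limits (rad/s): [2.79, 2.79, 3.14, 3.14, 3.14, 3.14].

## Interface

Orientations are given as a unit quaternion [x, y, z, w].
In Python, from bench import arm gives the robot as it stands.
- The arm moves only by the shell command python3 -m crank 'ROWS' [FORCE]. ROWS is text: rows parted by semicolons, each of 7 numbers parted by spaces: the shift along the world's x, y, z in mm, then the turn, a rotation vector about the world's x, y, z in rad, then the finger opening in mm, from 0 to 85.4. In form: tx ty tz ax ay az hand; .... A call has exactly 5 rows; each row is the pose to reach, as a shift and turn from the pose commanded when the call began; what a row does not reach only later rows make up. A row lasts 1/8 s, in which the tool goes at most 62.5 mm and 10.7 degrees, less where a joint would pass 70% of its speed; a pose out of reach is approached as far as the arm can. A call with a gripper value outside its range is refused whole. The fingers move at their own pace and stop on an object; FORCE is the grip in N (left out, the last holds). Time passes only in rows, so rows that repeat a pose let the fingers close, or fill a call up. It gives the time, the measured TCP pose, the force, the opening and the grip force at its end, in the units of the state.
- arm.state(): the state, without advancing time (a new reading comes with each control period).
- arm.read_camera(name): name is "side" or "top"; returns a dict with "image" (400x640x3 uint8, red, green, blue), "K" (3x3 intrinsics, pixels), "world_to_cam" (4x4, takes a point from world to camera coordinates). Camera axes: x right, y down, z forward; pixel columns grow to the right and rows downward; lengths in mm; the calibration is good to about 2 mm. A picture is of the moment at which its call begins. There is no depth.
- arm.job_done(): hands the job in; it is judged then, once.
The state is a dict: "t": time; "joint_positions": joint angles; "dq": joint speeds; "joint_torque": joint torques, N m; "position": TCP position; "ee_rot": TCP orientation; "wrist_force": force on the tool from outside, world axes, zero at the start; "wrist_torque": the same for the moment, N m; "grip_width": finger opening in mm; "gripper_force": force on a finger pad.
Only numpy, scipy, OpenCV 4.12 (cv2) and the standard library are available. Lean on these libraries where they do the work, as an engineer would, in place of code of your own. Each camera call takes 0.05 s, during which the arm holds its last target. There are 200 camera calls.

## Task

Open the four pots of sugar pearls for decorating: lift off the loose lids and set them over the pegs of the peg rail, open side down and level, in the same order from left to right as their pots stand in the pot rack, because the lids all look alike and each must go back on its own pot. Leave the pots standing upright in their wells, and leave the jar, the red paint bottle and the tweezers where they are.

Things in the scene. Friction and masses are not known exactly. Their poses are not given: they have to be found in the camera images.
- pot_1: The lowest of four round white pots of sugar pearls, 39 mm diameter, with a brown paper band; shoulder 36 mm above its underside, then a neck 32 mm in diameter, 10.5 mm high. Loose, 0.12 kg, stands in one of the wells of pot_rack (which one varies), its lid on. Origin: centre of its underside, z up along its axis.
- pot_2: The second lowest of four round white pots of sugar pearls, 39 mm diameter, with a brown paper band; shoulder 44 mm above its underside, then a neck 32 mm in diameter, 10.5 mm high. Loose, 0.12 kg, stands in one of the wells of pot_rack (which one varies), its lid on. Origin: centre of its underside, z up along its axis.
- pot_3: The second tallest of four round white pots of sugar pearls, 39 mm diameter, with a brown paper band; shoulder 52 mm above its underside, then a neck 32 mm in diameter, 10.5 mm high. Loose, 0.12 kg, stands in one of the wells of pot_rack (which one varies), its lid on. Origin: centre of its underside, z up along its axis.
- pot_4: The tallest of four round white pots of sugar pearls, 39 mm diameter, with a brown paper band; shoulder 60 mm above its underside, then a neck 32 mm in diameter, 10.5 mm high. Loose, 0.12 kg, stands in one of the wells of pot_rack (which one varies), its lid on. Origin: centre of its underside, z up along its axis.
- lid_1: Lid of pot_1, the lowest pot, on whose neck it lies at the start, rim 0.5 mm above the shoulder. Round knurled aluminium cap, 42 mm outside diameter, 13 mm high, hollow below (37 mm diameter, 10 mm deep). All four lids are alike: only the pot it lies on tells which it is. Already unscrewed, lifts straight off, 0.03 kg. Origin: centre of its open lower rim, z up along its axis.
- lid_2: Lid of pot_2, the second lowest pot, on whose neck it lies at the start, rim 0.5 mm above the shoulder. Round knurled aluminium cap, 42 mm outside diameter, 13 mm high, hollow below (37 mm diameter, 10 mm deep). All four lids are alike: only the pot it lies on tells which it is. Already unscrewed, lifts straight off, 0.03 kg. Origin: centre of its open lower rim, z up along its axis.
- lid_3: Lid of pot_3, the second tallest pot, on whose neck it lies at the start, rim 0.5 mm above the shoulder. Round knurled aluminium cap, 42 mm outside diameter, 13 mm high, hollow below (37 mm diameter, 10 mm deep). All four lids are alike: only the pot it lies on tells which it is. Already unscrewed, lifts straight off, 0.03 kg. Origin: centre of its open lower rim, z up along its axis.
- lid_4: Lid of pot_4, the tallest pot, on whose neck it lies at the start, rim 0.5 mm above the shoulder. Round knurled aluminium cap, 42 mm outside diameter, 13 mm high, hollow below (37 mm diameter, 10 mm deep). All four lids are alike: only the pot it lies on tells which it is. Already unscrewed, lifts straight off, 0.03 kg. Origin: centre of its open lower rim, z up along its axis.
- pot_rack: Fixed beech block, 70 (x) by 290 (y) by 20 mm high, with four wells 43 mm wide along its y axis, at x = 0, y = +99, +33, -33, -99 mm, floors 6 mm above its underside. Lies along the robot's left-right, turned up to 13 degrees, nearer than peg_rail or beyond it. Origin: centre of its underside, on the worktop; +y is the left end as the robot sees it.
- peg_rail: Fixed beech board, 56 (x) by 290 mm (y), top 14 mm high, turned up to 13 degrees, with four upright wooden pegs along its y axis, at x = 0, y = +99, +33, -33, -99 mm: round heads 26 mm wide, flat tops 43 mm above the underside. A lid set over a peg rests on its top, its rim 33 mm above the underside. Origin: centre of its underside, on the worktop; +y is the left end as the robot sees it.
- rinse_jar: Bystander, to be left alone: clear glass rinse jar, 62 mm diameter, 90 mm high. Origin: centre of its underside.
- paint_ruby: Bystander, to be left alone: small red paint bottle with a black cap, 35 mm diameter, 63 mm high. Origin: centre of its underside.
- tweezers: Bystander, to be left alone: white tweezers, 111 mm long, 9 mm high, lying on the worktop. Origin: under its middle.
Not all that is in view belongs to the job. Leave any brown or yellow look-alike of the lid_1 alone. Leave any brown look-alike of the lid_4 alone.

How it is judged:
By the outcome, as a careful person would: the job done as asked, in the order asked, and still so for the second after the job is handed in, with the robot touching nothing.
It also fails if it takes over 88 s, if anything falls off the work surface, if the arm or the gripper's body presses on something with over 40 N, if the wrist force passes 120 N, or if a joint passes its speed limit or range.

## Working session

There is one attempt and no reset: what is moved stays moved. The work goes in short steps, Python scripts to look and compute and a shell command to move; the robot and the scene stay as the last step left them, time stands still between calls to the robot, and variables do not carry over. Pictures are saved under pics/ and viewed, at most 14 in all, crops included, and the job is handed in when it is done.

```bash
mkdir -p pics; ls
python3 - <<'E'
from bench import arm
import cv2,numpy as np
for n in("top","side"):
    c=arm.read_camera(n); cv2.imwrite(f"pics/{n}0.png",c["image"][:,:,::-1]); print(n,c["K"].tolist(),np.round(c["world_to_cam"],4).tolist())
s=arm.state();print(s)
E
```

```text
pics
top [[458.84813636697504, 0.0, 322.3051769654854], [0.0, 458.84813636697504, 193.16572702089653], [0.0, 0.0, 1.0]] [[-0.0086, -1.0, -0.0049, 15.5852], [-0.9801, 0.0094, -0.1981, 518.22], [0.1981, 0.003, -0.9802, 1324.7395], [0.0, 0.0, 0.0, 1.0]]
side [[456.5095480495268, 0.0, 316.134462940424], [0.0, 456.5095480495268, 201.530495173151], [0.0, 0.0, 1.0]] [[0.9457, -0.325, -0.0004, -519.7671], [-0.1617, -0.4693, -0.8681, 152.8034], [0.282, 0.8211, -0.4963, 1352.8078], [0.0, 0.0, 0.0, 1.0]]
{'t': 0.1, 'joint_positions': array([-1.39252637e+00,  5.28381172e-01,  1.43377819e+00, -6.87288766e-07,
        1.18139956e+00, -1.78519631e-01]), 'dq': array([-1.59913705e-04, -1.16426402e-03, -2.74116286e-03, -8.84422669e-05,
        8.73863839e-04, -1.10646576e-03]), 'joint_torque': array([-2.31132344e-04, -4.43303168e+01, -1.78586733e+01, -3.45503222e-04,
        3.85136227e-03,  1.82892097e-05]), 'position': array([ 218.19208201, -584.98833232,  230.42529823]), 'ee_rot': array([ 9.84129306e-01,  1.77450115e-01, -1.95058776e-07, -9.83133437e-04]), 'wrist_force': array([-0.6110539 ,  0.17169982, -0.31860112]), 'wrist_torque': array([0.0108351 , 0.02535144, 0.01184882]), 'gripper_force': 0.0, 'grip_width': 85.14432991394742}
```

View pics/top0.png

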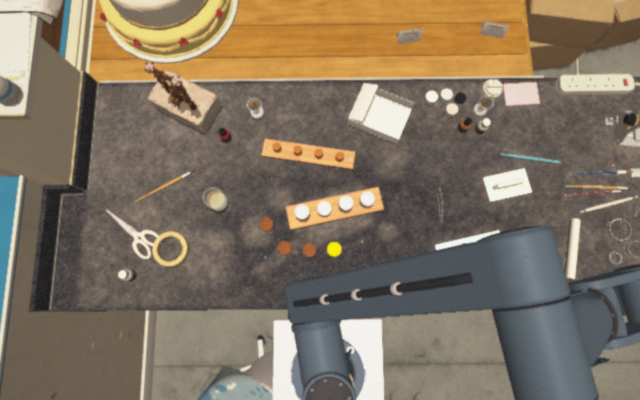

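View pics/side0.png

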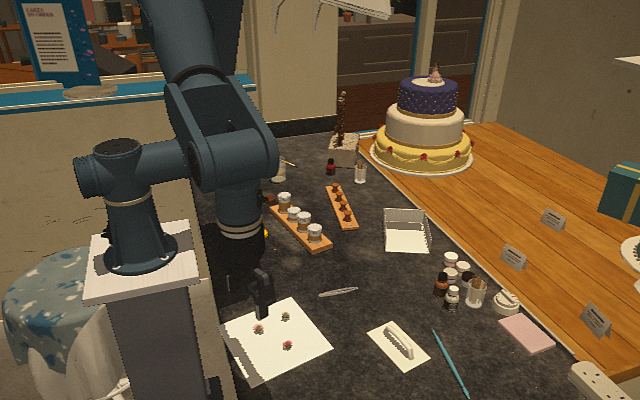

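Top view: the pot rack with four grey lids is at (302,212), (324,208), (346,203), (367,199). The peg rail is at (277,147), (298,150), (319,154), (340,157). Things that could be taken for lids are the brown discs at (266,224), (285,248), (309,250), the yellow disc at (334,249), and the white pots at (432,97), (447,94). I choose the four grey lids standing in the rack and check them in a close crop.

Run:
```python
import cv2
a=cv2.imread("pics/top0.png")[130:255,250:400]; cv2.imwrite("pics/topc.png",cv2.resize(a,None,fx=4.8,fy=4.8,interpolation=cv2.INTER_CUBIC))
a=cv2.imread("pics/side0.png")[175:255,260:365]; cv2.imwrite("pics/sidec.png",cv2.resize(a,None,fx=7,fy=7,interpolation=cv2.INTER_CUBIC))
```

```text
(no output)
```

View pics/topc.png

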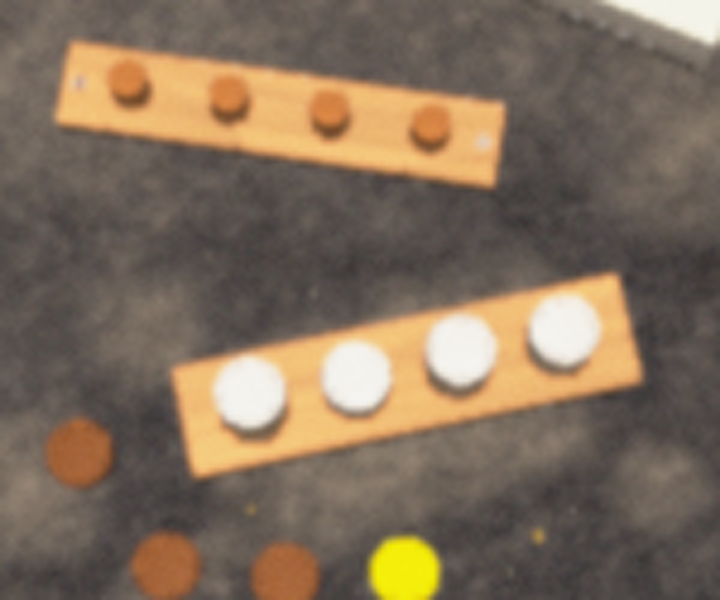

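View pics/sidec.png

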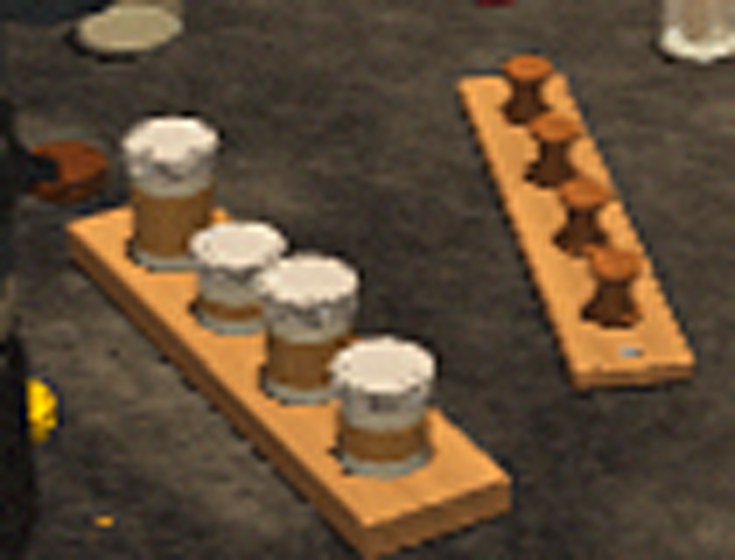

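Crops: grey knurled lids on white pots with brown bands, so the choice holds. From left to right the pots are tallest, lowest, second tallest, second lowest (4, 1, 3, 2). I now fit both racks from these pixels.

```bash
cat > h.py <<'E'
from bench import arm
import cv2,numpy as np
from scipy.optimize import least_squares
from scipy.spatial.transform import Rotation as R
def cams():
    return {n:arm.read_camera(n) for n in("top","side")}
def proj(c,p):
    p=np.atleast_2d(p); q=(c["K"]@(p@c["world_to_cam"][:3,:3].T+c["world_to_cam"][:3,3]).T).T
    return q[:,:2]/q[:,2:]
def place(v,loc):
    c,s=np.cos(v[2]),np.sin(v[2]); l=np.array(loc,float)
    return np.c_[v[0]+c*l[:,0]-s*l[:,1],v[1]+s*l[:,0]+c*l[:,1],l[:,2]]
Y=[99,33,-33,-99]
E
python3 - <<'E'
from h import *
C=cams()
up=lambda a,s,o:(np.array(a)+.5)/s-.5+np.array(o)
T=lambda a:up(a,4.8,(250,130)); S=lambda a:up(a,7,(260,175))
lt=T([(249,391),(357,375),(461,349),(564,329)]); ls=S([(170,136),(238,244),(309,280),(383,364)])
pt=T([(128,80),(229,96),(330,110),(432,124)]); ps=S([(527,67),(555,128),(585,193),(613,264)])
ct=T([(172,368),(617,273)]); rt=T([(70,42),(505,102)])
import itertools
def fit(h,tp,sd,cor,hx,hc,name):
    loc=[(0,y,z) for y,z in zip(Y,h)]; cl=[(hx,145,hc),(hx,-145,hc)]
    f=lambda v:np.r_[(proj(C["top"],place(v,loc))-tp).ravel(),(proj(C["side"],place(v,loc))-sd).ravel(),(proj(C["top"],place(v,cl))-cor).ravel()]
    r=least_squares(f,[520,20,0]); return r
best=sorted((( fit([19.5+s for s in p],lt,ls,ct,35,20,'').cost),p) for p in itertools.permutations([36,44,52,60])); print(best[:3])
p=best[0][1]
r=fit([19.5+s for s in p],lt,ls,ct,35,20,''); q=fit([43]*4,pt,ps,rt,28,14,'')
for n,r,z in(("rack",r,0),("rail",q,0)):
    print(n,r.x.round(3),r.cost,np.round(r.fun.reshape(-1,2),2).tolist()); print(place(r.x,[(0,y,0) for y in Y]).round(1).tolist())
print(arm.state()["t"])
E
```

```text
[(np.float64(0.7314814526316686), (60, 36, 52, 44)), (np.float64(5.576859654602118), (60, 36, 44, 52)), (np.float64(5.607576857936773), (60, 44, 52, 36))]
rack [ 4.80693e+02 -2.57580e+01  2.03000e-01] 0.7314814526316686 [[0.26, -0.21], [-0.11, -0.21], [0.13, -0.37], [0.26, -0.34], [-0.32, 0.2], [-0.39, -0.13], [-0.57, -0.32], [-0.3, -0.12], [0.2, -0.22], [-0.13, -0.03]]
[[460.7, 71.2, 0.0], [474.0, 6.6, 0.0], [487.4, -58.1, 0.0], [500.7, -122.7, 0.0]]
rail [ 6.54803e+02  5.35920e+01 -1.56000e-01] 2.3187209730592815 [[0.08, -0.33], [0.16, -0.68], [0.3, -0.61], [0.31, -0.52], [-0.74, -0.35], [-0.8, -0.43], [-0.84, -0.44], [-0.28, -0.59], [0.24, -0.1], [0.54, 0.19]]
[[670.1, 151.4, 0.0], [659.9, 86.2, 0.0], [649.7, 21.0, 0.0], [639.5, -44.2, 0.0]]
0.2
```

```bash
python3 -m crank '25 52 0 0 0 0.13; 50 104 0 0 0 0.26' 2>&1 | tail -1
python3 -m crank '25 52 0 0 0 0.13 70; 50 104 0 0 0 0.26 70; 75 156 0 0 0 0.39 70; 100 208 0 0 0 0.52 70; 125 260 0 0 0 0.65 70' 25
python3 -m crank '20 54 0 0 0 0.13 70; 40 108 0 0 0 0.26 70; 60 162 0 0 0 0.39 70; 80 216 0 0 0 0.52 70; 100 270 0 0 0 0.65 70'
python3 -c "
from bench import arm;from scipy.spatial.transform import Rotation as R
s=arm.state();print(s['position'].round(1),R.from_quat(s['ee_rot']).as_matrix()[:,1].round(3),s['t'])"
```

```text
invalid input at $[0]: expected 7 numbers
t: 0.82
position: [343.9, -324.0, 231.3]
ee_rot: [0.875, 0.484, 0.0, 0.0]
wrist_force: [1.8, 0.6, 0.3]
grip_width: 70.5
gripper_force: 0.0
t: 1.45
position: [443.9, -53.9, 231.5]
ee_rot: [0.675, 0.738, 0.0, 0.0]
wrist_force: [0.6, -0.4, 0.4]
grip_width: 69.9
gripper_force: 0.0
[443.9 -53.9 231.5] [0.996 0.09  0.001] 1.45
```

```bash
python3 -m crank '6 43 -10 0 0 0.04 70; 12 86 -30 0 0 0.08 70; 17.4 126.8 -60 0 0 0.117 70; 17.4 126.8 -100 0 0 0.117 70; 17.4 126.8 -130 0 0 0.117 70'
python3 -m crank '0 0 -10 0 0 0 70; 0 0 -10 0 0 0 70; 0 0 -10 0 0 0 70; 0 0 -10 0 0 0 70; 0 0 -10 0 0 0 70'
python3 - <<'E'
from h import *
C=cams()
print(arm.state()['position'])
o=[]
for n,(x,y) in(("top",(250,130)),("side",(250,130))):
    o.append(cv2.resize(C[n]["image"][y:y+130,x:x+130,::-1],None,fx=3,fy=3,interpolation=cv2.INTER_CUBIC))
cv2.imwrite("pics/a1.png",np.hstack(o))
E
```

```text
t: 2.08
position: [460.4, 72.1, 100.0]
ee_rot: [0.631, 0.776, -0.0, -0.0]
wrist_force: [-0.1, -0.7, -0.2]
grip_width: 69.6
gripper_force: 0.0
t: 2.7
position: [461.2, 71.1, 92.0]
ee_rot: [0.632, 0.775, 0.0, 0.001]
wrist_force: [0.1, 0.1, -0.1]
grip_width: 69.9
gripper_force: 0.0
[460.95283242  71.14119507  91.75812832]
```

View pics/a1.png

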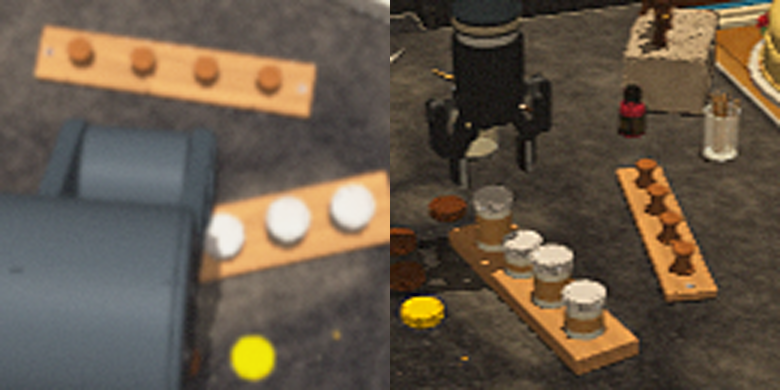

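Side crop: the open fingers straddle the left, tallest pot's lid (lid at crop (493,195), finger tips at (463,185) and (530,172)). I descend and grip.

```bash
python3 -m crank '0 0 -14 0 0 0 70; 0 0 -28 0 0 0 70; 0 0 -41 0 0 0 70; 0 0 -41 0 0 0 55; 0 0 -41 0 0 0 36' 25
python3 -m crank '0 0 0 0 0 0 36; 0 0 0 0 0 0 36; 0 0 0 0 0 0 36; 0 0 0 0 0 0 36; 0 0 0 0 0 0 36'
python3 -m crank '0 0 6 0 0 0 36; 0 0 12 0 0 0 36; 0 0 18 0 0 0 36; 0 0 40 0 0 0 36; 0 0 60 0 0 0 36'
python3 - <<'E'
from h import *
C=cams()
o=[]
for n,(x,y) in(("side",(300,130)),):
    o.append(cv2.resize(C[n]["image"][150:240,255:355,::-1],None,fx=6,fy=6,interpolation=cv2.INTER_CUBIC))
cv2.imwrite("pics/a2.png",np.hstack(o))
E
```

```text
t: 3.42
position: [460.5, 71.2, 50.0]
ee_rot: [0.632, 0.775, -0.0, -0.0]
wrist_force: [0.4, -0.1, -0.1]
grip_width: 41.8
gripper_force: 25.3
t: 4.05
position: [460.7, 71.2, 50.4]
ee_rot: [0.632, 0.775, 0.0, 0.0]
wrist_force: [-0.2, -1.3, -1.1]
grip_width: 41.9
gripper_force: 25.3
t: 4.68
position: [460.6, 71.2, 111.2]
ee_rot: [0.632, 0.775, 0.0, 0.0]
wrist_force: [0.1, -0.2, -0.7]
grip_width: 42.2
gripper_force: 25.5
```

View pics/a2.png

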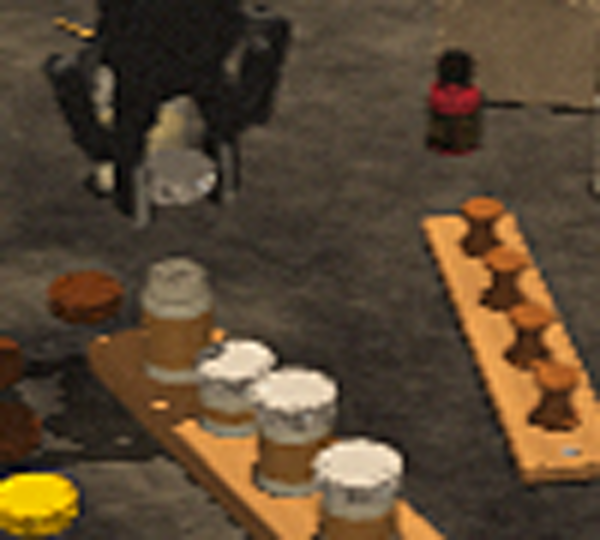

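The side view shows the lid held level, and the tall pot's neck bare and still in its well. Now to the first peg.

```bash
python3 -m crank '42 16 0 0 0 -0.07 36; 84 32 0 0 0 -0.14 36; 126 48 0 0 0 -0.21 36; 168 64 0 0 0 -0.28 36; 209.4 80.2 0 0 0 -0.359 36'
python3 -m crank '0 0 -25 0 0 0 36; 0 0 -50 0 0 0 36; 0 0 -70 0 0 0 36; 0 0 -82 0 0 0 36; 0 0 -87 0 0 0 36'
python3 -m crank '0 0 -2 0 0 0 36; 0 0 -4 0 0 0 36; 0 0 -5.3 0 0 0 36; 0 0 -5.3 0 0 0 36; 0 0 -5.3 0 0 0 36'
python3 - <<'E'
from h import *
C=cams()
o=[]
for n,(x,y) in(("side",(300,150)),("top",(240,110))):
    o.append(cv2.resize(C[n]["image"][y:y+80,x:x+100,::-1],None,fx=4,fy=4,interpolation=cv2.INTER_CUBIC))
cv2.imwrite("pics/a3.png",np.hstack(o))
E
```

```text
t: 5.4
position: [670.8, 151.9, 109.2]
ee_rot: [0.761, 0.649, -0.001, -0.0]
wrist_force: [0.2, -0.0, -0.9]
grip_width: 42.0
gripper_force: 25.5
t: 6.02
position: [669.8, 151.3, 22.4]
ee_rot: [0.76, 0.65, -0.0, -0.0]
wrist_force: [-1.4, 0.2, -0.8]
grip_width: 41.8
gripper_force: 25.5
t: 6.65
position: [670.2, 151.4, 18.3]
ee_rot: [0.76, 0.65, 0.0, 0.0]
wrist_force: [-0.3, 0.0, -0.7]
grip_width: 41.8
gripper_force: 25.5
```

View pics/a3.png

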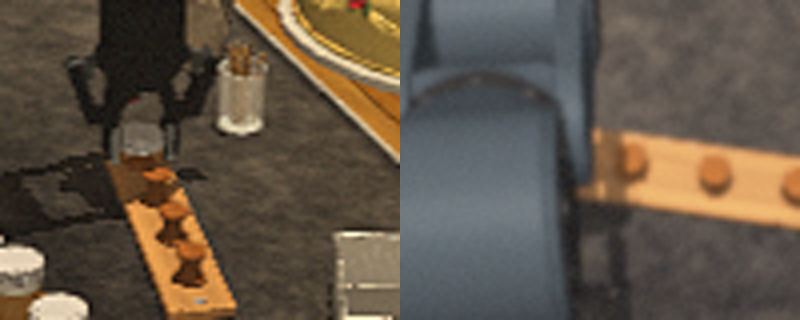

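The side view shows the lid over the leftmost peg with no contact force yet. Release and go on to the second lid.

```bash
python3 -m crank '0 0 -1 0 0 0 36; 0 0 -1 0 0 0 36; 0 0 -1 0 0 0 46; 0 0 -1 0 0 0 55; 0 0 -1 0 0 0 70'
python3 -m crank '0 0 0 0 0 0 70; 0 0 15 0 0 0 70; 0 0 40 0 0 0 70; 0 0 70 0 0 0 70; 0 0 93 0 0 0 70'
python3 -m crank '-39 -29 0 0 0 0.07 70; -78 -58 0 0 0 0.14 70; -117 -87 0 0 0 0.21 70; -156 -116 0 0 0 0.28 70; -196.1 -144.8 0 0 0 0.359 70'
python3 - <<'E'
from h import *
C=cams()
print(arm.state()['position'])
o=[]
for n,(x,y) in(("side",(260,150)),("top",(250,120))):
    o.append(cv2.resize(C[n]["image"][y:y+90,x:x+100,::-1],None,fx=4,fy=4,interpolation=cv2.INTER_CUBIC))
cv2.imwrite("pics/a4.png",np.hstack(o))
E
```

```text
t: 7.38
position: [670.2, 151.4, 17.1]
ee_rot: [0.76, 0.65, 0.0, 0.0]
wrist_force: [-0.2, 0.3, -0.4]
grip_width: 70.0
gripper_force: 0.0
t: 8.0
position: [670.9, 151.4, 112.6]
ee_rot: [0.76, 0.65, 0.001, 0.001]
wrist_force: [-0.3, 0.5, -0.3]
grip_width: 70.0
gripper_force: 0.0
t: 8.62
position: [473.6, 5.7, 111.2]
ee_rot: [0.631, 0.776, 0.001, 0.001]
wrist_force: [0.0, 0.2, -0.9]
grip_width: 70.3
gripper_force: 0.0
[468.88536142   5.58017406 110.65391779]
```

View pics/a4.png

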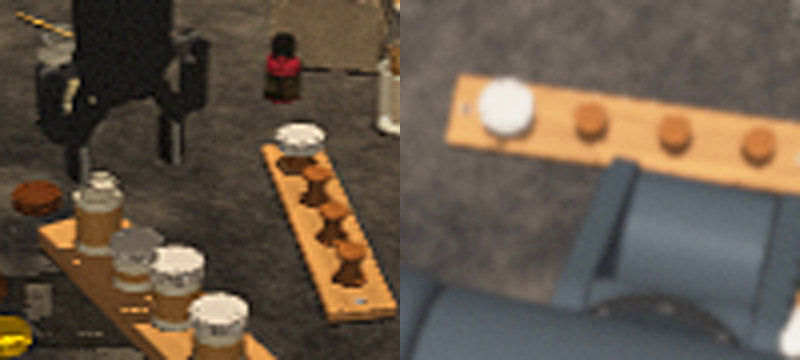

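Lid 4 sits level on the leftmost peg (left crop (300,135), right crop (507,107)), and the open gripper is above the second, lowest pot.

```bash
python3 -m crank '0 0 0 0 0 0 70; 0 0 -20 0 0 0 70; 0 0 -40 0 0 0 70; 0 0 -55 0 0 0 70; 0 0 -65 0 0 0 70'
python3 -m crank '0 0 -10 0 0 0 70; 0 0 -19 0 0 0 70; 0 0 -19 0 0 0 70; 0 0 -19 0 0 0 55; 0 0 -19 0 0 0 36' 25
python3 -m crank '0 0 0 0 0 0 36; 0 0 0 0 0 0 36; 0 0 6 0 0 0 36; 0 0 12 0 0 0 36; 0 0 18 0 0 0 36'
python3 -m crank '0 0 15 0 0 0 36; 0 0 30 0 0 0 36; 0 0 48 0 0 0 36; 0 0 66 0 0 0 36; 0 0 66 0 0 0 36'
```

```text
t: 9.35
position: [476.0, 7.0, 44.5]
ee_rot: [0.631, 0.775, 0.001, 0.001]
wrist_force: [-0.0, 0.1, -0.5]
grip_width: 70.0
gripper_force: 0.0
t: 9.98
position: [474.3, 6.5, 26.5]
ee_rot: [0.632, 0.775, 0.0, 0.0]
wrist_force: [-1.0, 0.4, 2.5]
grip_width: 43.0
gripper_force: 24.9
t: 10.6
position: [474.0, 6.6, 44.4]
ee_rot: [0.632, 0.775, 0.0, 0.0]
wrist_force: [0.1, 1.6, -0.8]
grip_width: 43.6
gripper_force: 25.4
t: 11.22
position: [475.0, 6.4, 111.7]
ee_rot: [0.632, 0.775, 0.001, 0.002]
wrist_force: [0.0, -0.0, -0.2]
grip_width: 43.0
gripper_force: 25.5
```

Run:
```python
from h import *
C=cams()
cv2.imwrite("pics/a5.png",cv2.resize(C["side"]["image"][150:250,260:380,::-1],None,fx=6,fy=6,interpolation=cv2.INTER_CUBIC))
s=arm.state();print(s['grip_width'],s['position'])
```

```text
43.13946678880609 [473.95501256   6.62807514 110.28821341]
```

View pics/a5.png

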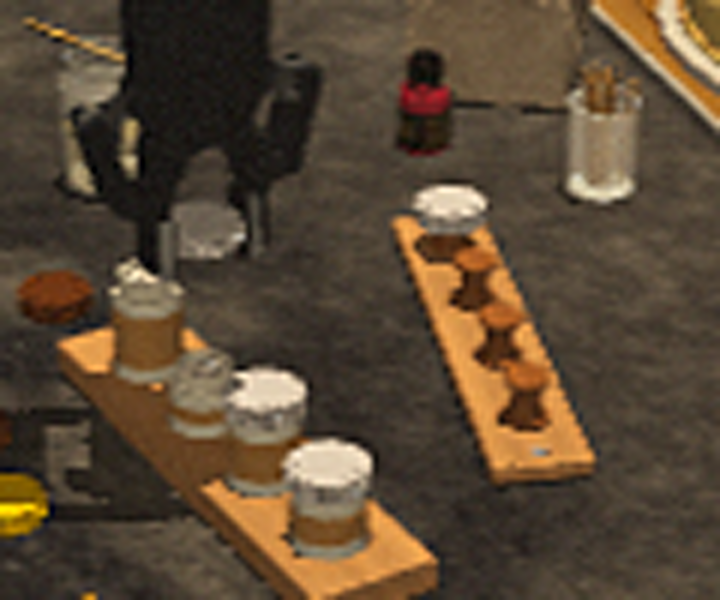

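Lid 1 is held, tilted slightly (opening 43 instead of 42). It will settle on the flat peg top. I lower it gently.

```bash
python3 -m crank '37 16 0 0 0 -0.07 36; 74 32 0 0 0 -0.14 36; 111 48 0 0 0 -0.21 36; 148 64 0 0 0 -0.28 36; 185.9 79.6 0 0 0 -0.359 36'
python3 -m crank '0 0 0 0 0 0 36; 0 0 -20 0 0 0 36; 0 0 -45 0 0 0 36; 0 0 -65 0 0 0 36; 0 0 -80 0 0 0 36'
python3 -m crank '0 0 -5 0 0 0 36; 0 0 -8 0 0 0 36; 0 0 -10 0 0 0 36; 0 0 -11.5 0 0 0 36; 0 0 -11.5 0 0 0 36'
python3 -m crank '0 0 -0.5 0 0 0 36; 0 0 -1 0 0 0 36; 0 0 -1 0 0 0 36; 0 0 -1 0 0 0 36; 0 0 -1 0 0 0 36' 20
```

```text
t: 11.95
position: [660.1, 86.8, 108.5]
ee_rot: [0.761, 0.649, -0.001, -0.001]
wrist_force: [0.7, 0.4, -1.0]
grip_width: 43.2
gripper_force: 25.5
t: 12.58
position: [658.2, 85.8, 27.8]
ee_rot: [0.76, 0.65, -0.001, -0.001]
wrist_force: [-0.8, 0.3, -0.1]
grip_width: 43.5
gripper_force: 25.6
t: 13.2
position: [660.1, 86.2, 18.8]
ee_rot: [0.76, 0.65, 0.0, 0.0]
wrist_force: [0.0, 0.6, -0.8]
grip_width: 42.9
gripper_force: 25.6
t: 13.82
position: [660.0, 86.2, 17.5]
ee_rot: [0.76, 0.65, 0.0, 0.0]
wrist_force: [-0.3, -0.3, 0.3]
grip_width: 43.2
gripper_force: 25.6
```

```bash
python3 -m crank '0 0 0 0 0 0 46; 0 0 0 0 0 0 50; 0 0 0 0 0 0 60; 0 0 0 0 0 0 70; 0 0 0 0 0 0 70'
python3 -m crank '0 0 10 0 0 0 70; 0 0 25 0 0 0 70; 0 0 45 0 0 0 70; 0 0 70 0 0 0 70; 0 0 92.5 0 0 0 70'
python3 -m crank '-35 -29 0 0 0 0.07 70; -70 -58 0 0 0 0.14 70; -105 -87 0 0 0 0.21 70; -140 -116 0 0 0 0.28 70; -172.5 -144.3 0 0 0 0.359 70'
python3 - <<'E'
from h import *
C=cams()
o=[]
for n,(x,y) in(("side",(270,160)),("top",(250,120))):
    o.append(cv2.resize(C[n]["image"][y:y+90,x:x+100,::-1],None,fx=4,fy=4,interpolation=cv2.INTER_CUBIC))
cv2.imwrite("pics/a6.png",np.hstack(o))
E
```

```text
t: 14.45
position: [659.9, 86.2, 17.5]
ee_rot: [0.76, 0.65, -0.0, -0.0]
wrist_force: [-0.1, 0.2, -0.1]
grip_width: 70.1
gripper_force: 0.0
t: 15.08
position: [660.5, 86.2, 112.7]
ee_rot: [0.76, 0.65, 0.001, 0.001]
wrist_force: [0.8, 0.8, -0.4]
grip_width: 69.8
gripper_force: 0.0
t: 15.7
position: [487.0, -59.1, 111.6]
ee_rot: [0.631, 0.776, 0.0, 0.001]
wrist_force: [0.4, -0.5, 0.8]
grip_width: 70.2
gripper_force: 0.0
```

View pics/a6.png

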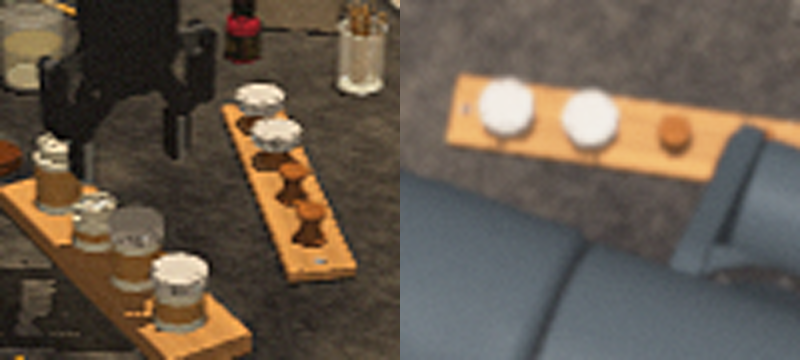

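Both lids lie level on pegs 1 and 2 (right crop (507,107) and (591,118)), and the gripper is over pot 3. Third lid next, with time to settle before closing.

```bash
python3 -m crank '0 0 0 0 0 0 70; 0 0 -15 0 0 0 70; 0 0 -30 0 0 0 70; 0 0 -40 0 0 0 70; 0 0 -50 0 0 0 70'
python3 -m crank '0 0 -9 0 0 0 70; 0 0 -18 0 0 0 70; 0 0 -18 0 0 0 70; 0 0 -18 0 0 0 70; 0 0 -18 0 0 0 55' 25
python3 -m crank '0 0 0 0 0 0 50; 0 0 0 0 0 0 47; 0 0 0 0 0 0 44; 0 0 0 0 0 0 40; 0 0 0 0 0 0 36'
python3 -m crank '0 0 0 0 0 0 36; 0 0 6 0 0 0 36; 0 0 12 0 0 0 36; 0 0 18 0 0 0 36; 0 0 30 0 0 0 36'
python3 -m crank '0 0 15 0 0 0 36; 0 0 28 0 0 0 36; 0 0 38 0 0 0 36; 0 0 38 0 0 0 36; 0 0 38 0 0 0 36'
```

```text
t: 16.42
position: [487.7, -57.8, 59.3]
ee_rot: [0.632, 0.775, 0.0, -0.0]
wrist_force: [-0.1, -1.1, -0.7]
grip_width: 70.0
gripper_force: 0.0
t: 17.05
position: [487.7, -58.2, 42.4]
ee_rot: [0.632, 0.775, 0.0, 0.0]
wrist_force: [-0.2, 0.8, 0.2]
grip_width: 55.6
gripper_force: 0.0
t: 17.68
position: [487.5, -58.1, 42.3]
ee_rot: [0.632, 0.775, 0.0, 0.0]
wrist_force: [-0.3, -0.3, 4.4]
grip_width: 43.3
gripper_force: 25.0
t: 18.3
position: [487.1, -58.0, 72.4]
ee_rot: [0.632, 0.775, -0.0, -0.0]
wrist_force: [0.4, -0.1, -1.3]
grip_width: 43.2
gripper_force: 25.5
t: 18.92
position: [487.2, -58.0, 109.9]
ee_rot: [0.632, 0.775, -0.0, -0.0]
wrist_force: [0.6, -0.7, -1.3]
grip_width: 43.2
gripper_force: 25.5
```

```bash
python3 -m crank '32 16 0 0 0 -0.07 36; 64 32 0 0 0 -0.14 36; 96 48 0 0 0 -0.21 36; 128 64 0 0 0 -0.28 36; 162.3 79.1 0 0 0 -0.359 36'
python3 -m crank '0 0 0 0 0 0 36; 0 0 -20 0 0 0 36; 0 0 -45 0 0 0 36; 0 0 -65 0 0 0 36; 0 0 -80 0 0 0 36'
python3 -m crank '0 0 -5 0 0 0 36; 0 0 -8 0 0 0 36; 0 0 -10 0 0 0 36; 0 0 -12.5 0 0 0 36; 0 0 -12.5 0 0 0 36' 20
python3 - <<'E'
from h import *
C=cams()
o=[]
for n,(x,y) in(("side",(270,160)),("top",(250,120))):
    o.append(cv2.resize(C[n]["image"][y:y+90,x:x+100,::-1],None,fx=4,fy=4,interpolation=cv2.INTER_CUBIC))
cv2.imwrite("pics/a7.png",np.hstack(o))
E
```

```text
t: 19.55
position: [649.9, 21.7, 108.9]
ee_rot: [0.761, 0.649, -0.001, -0.001]
wrist_force: [0.8, -1.1, 0.3]
grip_width: 43.3
gripper_force: 25.5
t: 20.18
position: [648.6, 20.8, 28.5]
ee_rot: [0.76, 0.65, -0.001, -0.001]
wrist_force: [0.3, 0.8, -0.8]
grip_width: 43.4
gripper_force: 25.6
t: 20.8
position: [649.8, 21.0, 17.7]
ee_rot: [0.76, 0.65, 0.0, 0.0]
wrist_force: [0.2, 0.5, -0.6]
grip_width: 43.5
gripper_force: 25.6
```

View pics/a7.png

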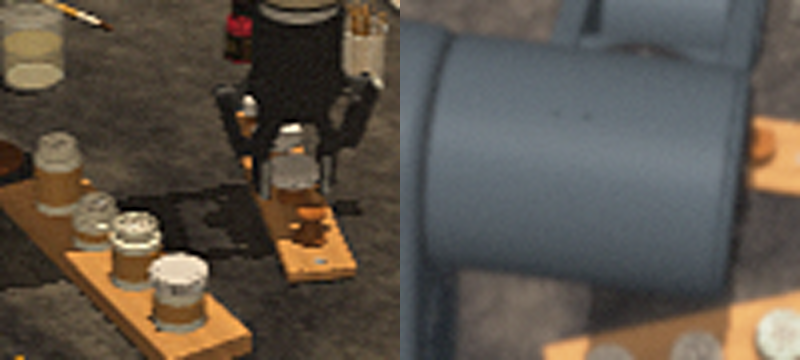

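Side view: lid 3 is over the third peg, and pots 4, 1 and 3 stand open in their wells. I release it and fetch the last lid.

```bash
python3 -m crank '0 0 0 0 0 0 46; 0 0 0 0 0 0 50; 0 0 0 0 0 0 60; 0 0 0 0 0 0 70; 0 0 0 0 0 0 70'
python3 -m crank '0 0 10 0 0 0 70; 0 0 25 0 0 0 70; 0 0 45 0 0 0 70; 0 0 70 0 0 0 70; 0 0 92.5 0 0 0 70'
python3 -m crank '-30 -29 0 0 0 0.07 70; -60 -58 0 0 0 0.14 70; -90 -87 0 0 0 0.21 70; -120 -116 0 0 0 0.28 70; -149 -143.7 0 0 0 0.359 70'
python3 -m crank '0 0 0 0 0 0 70; 0 0 -15 0 0 0 70; 0 0 -30 0 0 0 70; 0 0 -45 0 0 0 70; 0 0 -58 0 0 0 70'
python3 -m crank '0 0 -9 0 0 0 70; 0 0 -18 0 0 0 70; 0 0 -18 0 0 0 70; 0 0 -18 0 0 0 70; 0 0 -18 0 0 0 55' 25
python3 -m crank '0 0 0 0 0 0 50; 0 0 0 0 0 0 47; 0 0 0 0 0 0 44; 0 0 0 0 0 0 40; 0 0 0 0 0 0 36'
python3 -m crank '0 0 0 0 0 0 36; 0 0 6 0 0 0 36; 0 0 12 0 0 0 36; 0 0 18 0 0 0 36; 0 0 30 0 0 0 36'
python3 -m crank '0 0 15 0 0 0 36; 0 0 30 0 0 0 36; 0 0 46 0 0 0 36; 0 0 46 0 0 0 36; 0 0 46 0 0 0 36'
python3 - <<'E'
from h import *
C=cams()
o=[]
for n,(x,y) in(("side",(270,160)),("top",(250,120))):
    o.append(cv2.resize(C[n]["image"][y:y+90,x:x+100,::-1],None,fx=4,fy=4,interpolation=cv2.INTER_CUBIC))
cv2.imwrite("pics/a8.png",np.hstack(o))
E
```

```text
t: 21.52
position: [649.7, 21.0, 17.5]
ee_rot: [0.76, 0.65, 0.0, 0.0]
wrist_force: [-0.1, -0.0, -0.2]
grip_width: 69.8
gripper_force: 0.0
t: 22.15
position: [650.3, 20.9, 112.6]
ee_rot: [0.76, 0.65, 0.001, 0.001]
wrist_force: [0.3, 0.4, 0.1]
grip_width: 70.0
gripper_force: 0.0
t: 22.78
position: [500.4, -123.8, 111.7]
ee_rot: [0.631, 0.776, 0.0, 0.001]
wrist_force: [0.6, 0.1, -0.5]
grip_width: 69.8
gripper_force: 0.0
t: 23.4
position: [500.6, -122.0, 50.4]
ee_rot: [0.631, 0.775, -0.0, -0.001]
wrist_force: [-0.0, -0.6, -0.8]
grip_width: 69.8
gripper_force: 0.0
t: 24.02
position: [501.0, -122.9, 34.5]
ee_rot: [0.632, 0.775, 0.0, 0.0]
wrist_force: [0.2, 0.2, -0.3]
grip_width: 55.2
gripper_force: 0.0
t: 24.65
position: [500.9, -122.8, 34.4]
ee_rot: [0.632, 0.775, 0.0, 0.0]
wrist_force: [-0.4, -0.0, 4.6]
grip_width: 43.0
gripper_force: 25.0
t: 25.28
position: [500.4, -122.6, 64.3]
ee_rot: [0.632, 0.775, -0.0, -0.0]
wrist_force: [0.3, -0.3, -1.4]
grip_width: 42.8
gripper_force: 25.4
t: 25.9
position: [500.6, -122.6, 110.1]
ee_rot: [0.632, 0.775, -0.0, -0.0]
wrist_force: [0.2, 0.5, -0.2]
grip_width: 43.2
gripper_force: 25.4
```

View pics/a8.png

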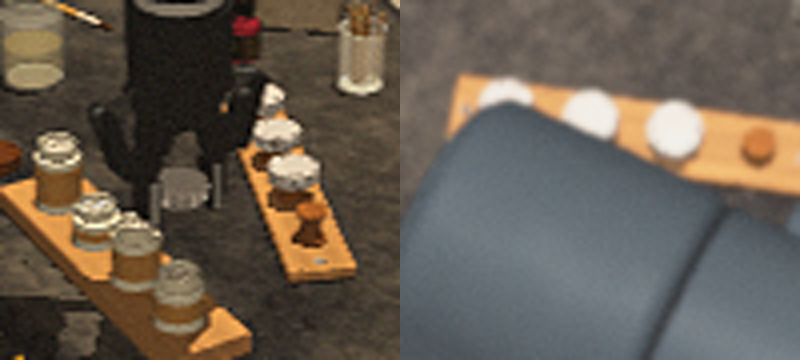

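Lids are on pegs 1–3 and all four pots stand open. The last lid is held; now to peg 4, then retreat.

```bash
python3 -m crank '28 16 0 0 0 -0.07 36; 56 32 0 0 0 -0.14 36; 84 48 0 0 0 -0.21 36; 112 64 0 0 0 -0.28 36; 138.8 78.5 0 0 0 -0.359 36'
python3 -m crank '0 0 0 0 0 0 36; 0 0 -20 0 0 0 36; 0 0 -45 0 0 0 36; 0 0 -65 0 0 0 36; 0 0 -80 0 0 0 36'
python3 -m crank '0 0 -5 0 0 0 36; 0 0 -8 0 0 0 36; 0 0 -10 0 0 0 36; 0 0 -12.5 0 0 0 36; 0 0 -12.5 0 0 0 36' 20
python3 -m crank '0 0 0 0 0 0 46; 0 0 0 0 0 0 50; 0 0 0 0 0 0 60; 0 0 0 0 0 0 70; 0 0 0 0 0 0 70'
python3 -m crank '0 0 10 0 0 0 70; 0 0 25 0 0 0 70; 0 0 50 0 0 0 70; 0 0 90 0 0 0 70; 0 0 140 0 0 0 70'
python3 -m crank '-25 -50 10 0 0 0 70; -50 -100 20 0 0 0 70; -80 -150 30 0 0 0 70; -120 -200 40 0 0 0 70; -160 -245 50 0 0 0 70'
python3 -m crank '-25 -50 10 0 0 0 70; -50 -100 20 0 0 0 70; -75 -150 20 0 0 0 70; -75 -150 20 0 0 0 70; -75 -150 20 0 0 0 70'
python3 - <<'E'
from h import *
C=cams()
o=[]
for n,(x,y) in(("side",(250,140)),("top",(250,120))):
    o.append(cv2.resize(C[n]["image"][y:y+140,x:x+133,::-1],None,fx=3,fy=3,interpolation=cv2.INTER_CUBIC))
cv2.imwrite("pics/a9.png",np.hstack(o))
E
```

```text
t: 26.62
position: [639.8, -43.4, 108.9]
ee_rot: [0.761, 0.649, -0.001, -0.001]
wrist_force: [-0.3, -0.2, 0.2]
grip_width: 43.2
gripper_force: 25.5
t: 27.25
position: [638.4, -44.4, 28.5]
ee_rot: [0.76, 0.65, -0.001, -0.001]
wrist_force: [-0.1, -0.6, -0.9]
grip_width: 43.1
gripper_force: 25.5
t: 27.88
position: [639.6, -44.2, 17.7]
ee_rot: [0.76, 0.65, 0.0, 0.0]
wrist_force: [0.2, -0.1, -0.6]
grip_width: 42.9
gripper_force: 25.5
t: 28.5
position: [639.5, -44.2, 17.5]
ee_rot: [0.76, 0.65, -0.0, -0.0]
wrist_force: [0.2, -0.4, -0.1]
grip_width: 69.9
gripper_force: 0.0
t: 29.12
position: [639.0, -44.1, 159.1]
ee_rot: [0.76, 0.65, -0.0, -0.0]
wrist_force: [-0.2, 0.1, 0.1]
grip_width: 70.1
gripper_force: 0.0
t: 29.75
position: [479.1, -290.3, 209.1]
ee_rot: [0.76, 0.65, 0.0, 0.001]
wrist_force: [1.0, 0.2, -0.9]
grip_width: 69.8
gripper_force: 0.0
t: 30.38
position: [404.9, -438.0, 228.0]
ee_rot: [0.76, 0.65, 0.0, -0.0]
wrist_force: [-0.7, 0.4, -1.4]
grip_width: 69.9
gripper_force: 0.0
```

View pics/a9.png

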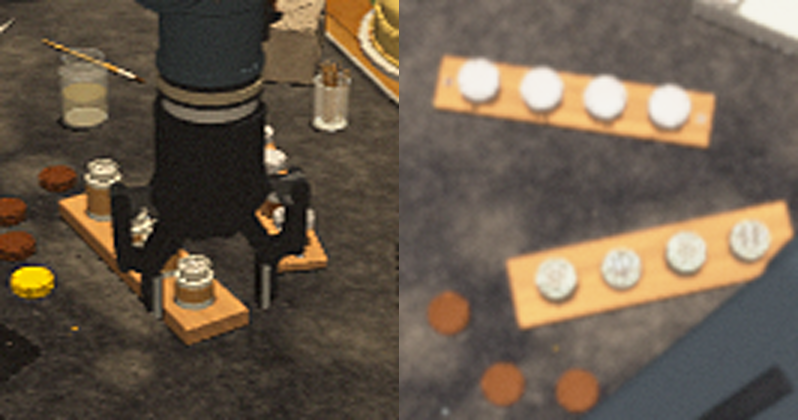

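Top: all four lids are on the pegs and all four pots are upright and open. The gripper hides the rail in the side view, so I move farther off and check the levels.

```bash
python3 -m crank '-40 -45 0 0 0 -0.1 70; -80 -85 0 0 0 -0.2 70; -120 -120 0 0 0 -0.3 70; -160 -140 0 0 0 -0.4 70; -185 -147 0 0 0 -0.5 70' | head -2
python3 -m crank '0 0 0 0 0 0 70; 0 0 0 0 0 0 70; 0 0 0 0 0 0 70; 0 0 0 0 0 0 70; 0 0 0 0 0 0 70' | head -2
python3 - <<'E'
from h import *
C=cams()
cv2.imwrite("pics/a10.png",cv2.resize(C["side"]["image"][165:260,260:370,::-1],None,fx=6,fy=6,interpolation=cv2.INTER_CUBIC))
E
```

```text
t: 31.1
position: [219.5, -585.7, 227.4]
t: 31.72
position: [220.7, -585.3, 227.4]
```

View pics/a10.png

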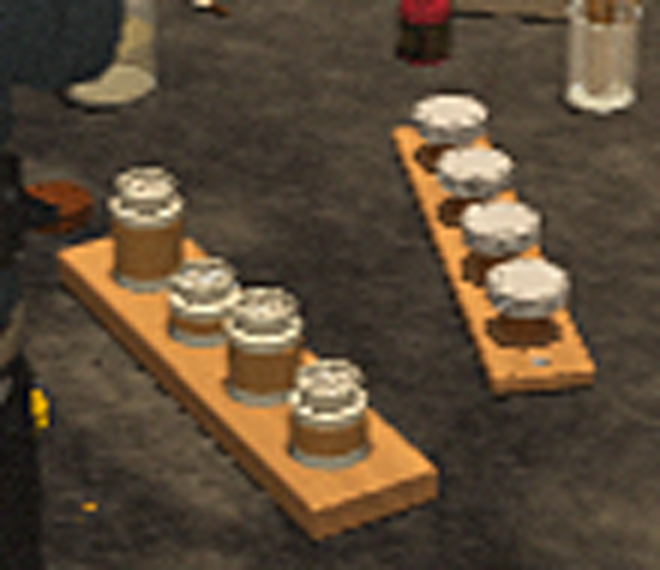

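The four lids lie level on their pegs at (450,118), (475,170), (500,226) and (527,287), the pots stand upright in their wells, and the bystanders are untouched.

```bash
python3 -c "
from bench import arm
print(arm.job_done())"
```

```text
the job is handed in; nothing more can be done
None
```

The job is handed in: all four lids sit level on the peg rail in pot order (4, 1, 3, 2 from the left), the pots stand upright and open in their wells, and I touched none of the bystanders; it took about 32 s.

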